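# Refit the two collars on a bench drive spindle

## Robot

A 6-joint arm with a two-finger parallel gripper is mounted at the origin on a cart in front of the work surface, level with it; the furniture and walls round the work are solid. World frame = base frame: x ahead of the robot, y to its left, z up, the work surface at z = 0. Lengths are in m, angles in degrees, forces in N, time in s.
With the tool pointing down it reaches from about 0.325 to 0.85 m from the base axis. Payload 15.5 kg.
Tool frame: the origin (TCP) lies at the very end of the fingers, on their centre line; the grasp point (between the pads) lies arm.grip_depth behind it (arm.grip_depth is the distance from the TCP to the grasp point, in m); z points along the fingers, y is the direction in which the jaws open and shut (so a half turn about z gives the same grasp; the last joint's range is limited). The gripper opens to 91 mm and grips with 3 to 60 N. Pads are 32 mm wide; open, the fingers measure 118 mm over their backs; the gripper's body (76 mm by 178 mm) begins 60 mm behind the grasp point.
Start: joints at [-76.404, 28.281, 77.091, -0, 74.628, -5.472], TCP at [0.204, -0.591, 0.176] pointing down, gripper open.
Joint ranges: [-166.48, 166.48], [-47.26, 123.95], [12.59, 153.08], [-70.14, 250.14], [6.76, 159.57], [-176.63, 176.63]. Speed limits (degrees/s): [108.29, 108.29, 147.25, 172.46, 172.46, 172.46].

## Interface

Orientations are given as a 3x3 rotation matrix whose columns are the frame's x, y, z axes.
In Python, from rig import arm gives the robot as it stands. Calls block until the motion is done:
- arm.move_to(position, orientation): joint-space move of the TCP to a pose.
- arm.move_l(position, orientation=None, feed=0.15): straight line of the TCP; orientation=None keeps the orientation; feed is the mean speed in m/s.
- arm.move_joints(angles): joint-space move.
- arm.grip(opening): finger opening in m; the grip force is fixed at half the most; returns when the fingers have stopped.
- arm.sleep(seconds).
- arm.solve_ik(position, orientation): joint angles nearest the present ones, or None.
- arm.snapshot(name): name is "side" or "top"; returns the picture (480x640x3 uint8, red, green, blue); there is no depth.
- arm.get_calibration(name): a dict with "intrinsics" (3x3 intrinsics, pixels), "cam_to_world" (4x4, takes a point from camera to world coordinates). Camera axes: x right, y down, z forward; pixel columns grow to the right and rows downward; lengths in m; the calibration is good to about 2 mm. A picture is of the moment at which its call begins. get_calibration takes no time and is no camera call.
A pose or a line that the arm cannot do raises arm.Unreachable and nothing moves.
- arm.sign_off(): hands the job in, once; it reports no verdict.
Readings, each from a call of its own:
- arm.current_t(): time.
- arm.current_joint_positions(): joint angles.
- arm.current_dq(): joint speeds.
- arm.current_tau(): joint torques, N m.
- arm.current_ee_pos(): TCP position.
- arm.current_tool_rot(): TCP orientation.
- arm.current_force(): force on the tool from outside, world axes, zero at the start.
- arm.current_torque(): the same for the moment, N m.
- arm.current_width(): finger opening in m.
Only numpy, scipy, OpenCV 4.12 (cv2) and the standard library are available. Lean on these libraries where they do the work, as an engineer would, in place of code of your own. Each camera call takes 0.05 s, during which the arm holds its last target.

## Task

Refit the two loose steel collars on the upright spindle of the bench drive head. First thread on the wide slotted drive collar, slots down, and turn it until its slots drop over the cross pin and it sits fully home on the boss; then thread on the narrower retaining collar and press it down past the sprung balls until it sits flat on the drive collar. Do not force anything, let both collars go, and leave the amber bottle behind them and the roll of tape where they stand.

Things in the scene. Friction and masses are not known exactly. Their poses are not given: they have to be found in the camera images.
- drive_head: the drive head: a grey housing 110 x 130 x 36 mm fixed on the bench, a round boss on its middle, 50 mm wide and 24 mm high, and an upright steel spindle on the boss. Origin: centre of the underside, z up, x across the 110 mm side. The spindle's brake is on (it does not turn), and the angle at which it stands differs every time and is not given by any pose.
- seat (a point): centre of the boss's flat top, 60 mm above the bench, on the spindle's axis (z up). The spindle is 24 mm thick up to 24 mm above this point and 18 mm thick from 27 to 61 mm above it.
- spindle_tip (a point): tip of the spindle, 68 mm above the seat: the end tapers from 18 mm to 9 mm over its last 7 mm.
- pin_centre (a point): where the dark cross pin goes through the spindle's foot, axis 4 mm above the seat. The pin is level, 6 mm thick and sticks out 24 mm to both sides of the spindle's axis. Its direction is NOT given by this pose: see it from above, or find it by turning the collar.
- balls_centre (a point): on the spindle's axis, 55 mm above the seat, between two sprung balls on opposite sides of the thin part, 23.6 mm across both. The drive collar passes them freely; the retaining collar stops on them (its underside about 56 mm above the seat) until pressed past with up to about 12 N.
- drive_collar_center (a point): centre (half-way up) of the wide steel drive collar: outside 56 mm, bore 26.4 mm, 28 mm high, about 220 g, standing slots down; z up along the bore. Four slots 10 mm wide, 9 mm deep run out in its underside along x, -x, y, -y. On the cross pin its centre is 21 mm above the seat; turned up to an eighth of a turn either way it drops and sits home, centre 14 mm above the seat.
- retaining_collar_center (a point): centre (half-way up) of the narrower steel retaining collar: outside 44 mm, bore 20 mm with 2 mm chamfers at both ends, 24 mm high, about 100 g, same both ways up, standing on the bench; z up along the bore. Sitting flat on a drive collar that is home, its centre is 40 mm above the seat, its top just under the sprung balls.
- drive_collar: the wide drive collar again, origin at the centre of its underside
- retaining_collar: the narrower retaining collar again, origin at the centre of its underside
- reagent_bottle: amber reagent bottle with a screw cap, 56 mm wide, 105 mm tall, standing behind the work; origin at the centre of its underside. To be left alone.
- tape: roll of tan tape, 104 mm wide, 25 mm high, lying flat behind the work on the left; origin at the centre of its underside. To be left alone.
Things that resemble listed ones, but are neither listed nor needed, are in the scene too. Leave any turquoise look-alike of the retaining_collar alone.

How it is judged (in metres and radians):
On the way:
1. the drive collar sits fully home on the boss, its slots over the cross pin, before the retaining collar is on the spindle (z of drive_collar_center in the frame of seat below 0.0165 m and horizontal distance between drive_collar_center and seat below 0.005 m and horizontal distance between retaining_collar_center and seat above 0.05 m), for 0.2 s.
At the end, for the whole second after the job is handed in: Drive collar on the boss, slots over the pin (centre under 16.5 mm above the seat, within 5 mm of the axis, level within 0.08 rad); retaining collar on it below the sprung balls (centre 35 to 43 mm above the seat, within 5 mm of the axis); both released and at rest (z of drive_collar_center in the frame of seat below 0.0165 m and horizontal distance between each of drive_collar_center, retaining_collar_center and seat below 0.005 m and angle between drive_collar_center's own z axis and vertical below 0.08 rad and z of retaining_collar_center in the frame of seat between 0.035 and 0.043 m and linear speed of each of drive_collar, retaining_collar below 0.02 m/s); the robot touches nothing.
It fails at once if the amber bottle is moved by more than 5 cm or tipped over (distance of reagent_bottle from where it was at the start of the episode above 0.05 m or angle between reagent_bottle's own z axis and vertical above 0.5 rad).
It fails at once if the roll of tape is moved by more than 5 cm (distance of tape from where it was at the start of the episode above 0.05 m).
It fails at once if a collar is forced: pressed against the drive head or its spindle with more than 100 N (contact force between any of drive_collar, retaining_collar and drive_head above 100 N).
It also fails if it takes over 64 s, if anything falls off the work surface, if the arm or the gripper's body presses on something with over 40 N, if the wrist force passes 120 N, or if a joint passes its speed limit or range.

## Working session

There is one attempt and no reset: what is moved stays moved. The work goes in short steps, each a Python script; the robot and the scene stay as the last script left them, time stands still between calls to the robot, and variables do not carry over. Pictures are saved under pics/ and viewed, and the job is handed in when it is done.

```bash
mkdir -p pics; ls; python3 - <<'E'
from rig import arm
import cv2,numpy as np
for n in("top","side"):
    im=arm.snapshot(n); cv2.imwrite(f"pics/{n}0.png",im[:,:,::-1]); c=arm.get_calibration(n); print(n,np.round(c["intrinsics"],1).tolist(),np.round(c["cam_to_world"],3).tolist())
print(arm.grip_depth,arm.current_t(),arm.current_ee_pos(),arm.current_tool_rot(),arm.current_width())
E
```

```text
pics
top [[478.6, 0.0, 313.0], [0.0, 478.6, 242.1], [0.0, 0.0, 1.0]] [[-0.025, -0.998, 0.057, 0.513], [-1.0, 0.025, 0.002, 0.064], [-0.003, -0.057, -0.998, 1.001], [0.0, 0.0, 0.0, 1.0]]
side [[503.9, 0.0, 317.9], [0.0, 503.9, 241.9], [0.0, 0.0, 1.0]] [[-0.964, -0.15, 0.219, 0.308], [-0.266, 0.563, -0.783, 0.848], [-0.006, -0.813, -0.582, 0.719], [0.0, 0.0, 0.0, 1.0]]
0.0188 0.1 [ 0.20410221 -0.59035331  0.17543108] [[ 9.45126867e-01  3.26703450e-01 -2.47636993e-04]
 [ 3.26703532e-01 -9.45126354e-01  9.89075832e-04]
 [ 8.90862386e-05 -1.01570602e-03 -9.99999480e-01]] 0.09114624716688068
```

View pics/top0.png

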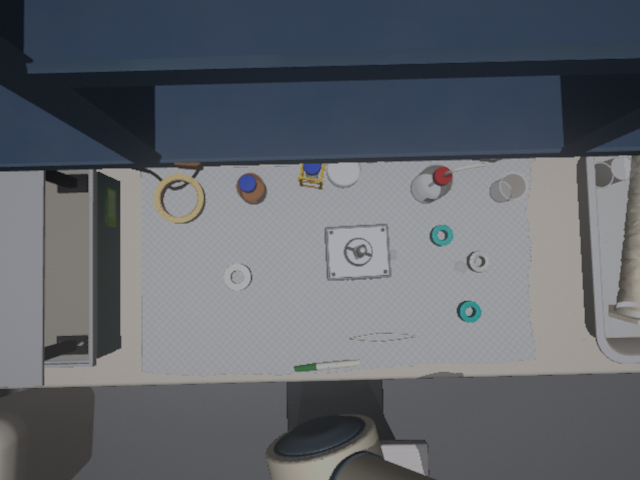

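View pics/side0.png

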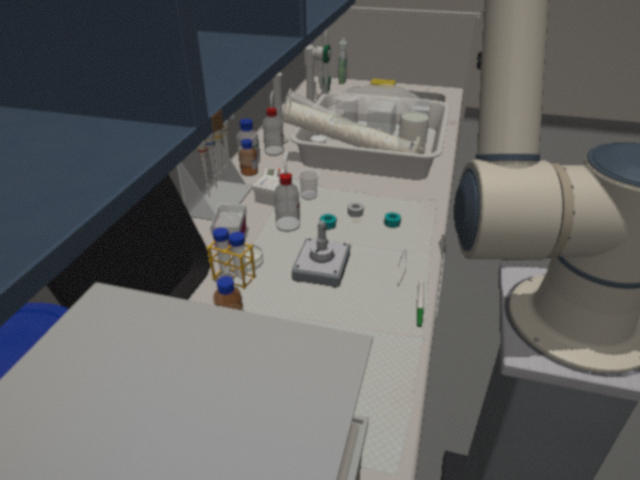

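Candidates. Drive collar: the wide pale ring at top (237,277). Also ring-shaped are the white disc (344,170) and the tape (180,198). Retaining collar: the grey ring at top (479,261). Its look-alikes are the turquoise rings at (442,235) and (470,311), and the glass beakers at (513,185). Close crops next.

```bash
python3 - <<'E'
import cv2,numpy as np
im=cv2.imread("pics/top0.png"); s=cv2.imread("pics/side0.png")
def c(im,u,v,r,k): return cv2.resize(im[v-r:v+r,u-r:u+r],(k,k),interpolation=cv2.INTER_CUBIC)
a=np.vstack([np.hstack([c(im,237,277,22,290),c(im,358,251,38,290)]),np.hstack([c(im,475,261,22,290),c(s,335,225,75,290)])])
cv2.imwrite("pics/crop0.png",a)
E
```

```text
(no output)
```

View pics/crop0.png

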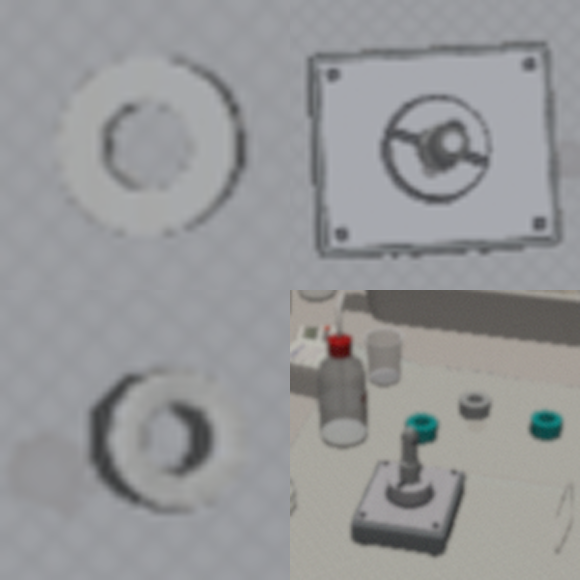

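```bash
cat > h.py <<'E'
import cv2,numpy as np
from rig import arm
def ray(n,u,v):
    c=arm.get_calibration(n);K=np.array(c["intrinsics"]);T=np.array(c["cam_to_world"])
    return T[:3,3],T[:3,:3]@np.linalg.solve(K,[u,v,1.])
def onz(n,u,v,z):
    o,d=ray(n,u,v); return o+d*(z-o[2])/d[2]
def proj(n,p):
    c=arm.get_calibration(n);K=np.array(c["intrinsics"]);T=np.linalg.inv(np.array(c["cam_to_world"]))
    q=K@(T[:3,:3]@np.asarray(p,float)+T[:3,3]); return q[:2]/q[2]
def R(yaw): # tool down, jaw axis (tool y) at world angle yaw (deg)
    a=np.radians(yaw); y=np.array([np.cos(a),np.sin(a),0]); z=np.array([0,0,-1.]); return np.column_stack([np.cross(y,z),y,z])
E
python3 - <<'E'
from h import *
im=cv2.imread("pics/top0.png"); g=cv2.cvtColor(im,6)
def circ(u,v,r,rr,p2=12):
    k=8; c=cv2.resize(g[v-r:v+r,u-r:u+r],None,fx=k,fy=k,interpolation=cv2.INTER_CUBIC)
    h=cv2.HoughCircles(c,cv2.HOUGH_GRADIENT_ALT if 0 else cv2.HOUGH_GRADIENT,1,20,param1=60,param2=p2,minRadius=int(rr[0]*k),maxRadius=int(rr[1]*k))
    if h is None: return []
    return [((x+.5)/k-.5+u-r,(y+.5)/k-.5+v-r,q/k) for x,y,q in h[0][:3]]
def show(name,L,z):
    for u,v,q in L: print(name,np.round([u,v,q],2),np.round(onz("top",u,v,z),4))
f=478.6
show("drive out",circ(237,277,22,(12.5,15)),.028)
show("drive bore",circ(237,277,22,(5.5,8)),.028)
show("ret out",circ(479,261,20,(9.5,12)),.024)
show("ret bore",circ(479,261,20,(4,7)),.024)
show("boss",circ(358,251,24,(11.5,14.5)),.060)
show("tip",circ(362,251,12,(1.5,6),8),.128)
# housing outline: dark-bordered plate; plate top corners
print(np.round(g[247:256,350:372]))
E
```

```text
drive out [237.25 276.5   13.14] [0.5027 0.221  0.028 ]
drive bore [237.38 276.5    5.84] [0.5027 0.2207 0.028 ]
drive bore [243.   271.5    5.72] [0.5125 0.2091 0.028 ]
ret out [478.5  261.38   9.58] [ 0.5209 -0.2708  0.024 ]
ret out [474.88 261.12   9.56] [ 0.5216 -0.2634  0.024 ]
ret bore [478.88 260.88   5.71] [ 0.5219 -0.2716  0.024 ]
ret bore [475.12 262.     6.21] [ 0.5198 -0.2639  0.024 ]
boss [358.5  251.12  12.51] [ 0.5468 -0.0236  0.06  ]
boss [357.88 253.62  12.34] [ 0.5419 -0.0222  0.06  ]
boss [356.  251.5  12.9] [ 0.5462 -0.0187  0.06  ]
tip [362.62 249.5    5.48] [ 0.5471 -0.0249  0.128 ]
tip [365.75 258.25   4.02] [ 0.531  -0.0301  0.128 ]
tip [367.38 254.5    4.44] [ 0.5378 -0.0333  0.128 ]
[[114 140 151 153 138 118 122 112  94  93 105 118 126 122 104 107 147 169
  169 169 146 121]
 [ 88  88  92 102 109 118 113  90  89 100 125 147 158 154 135 108 132 163
  169 169 159 136]
 [ 87  89  89  87 112 122  97  84  93 108 143 166 169 169 157 124 114 151
  169 169 169 143]
 [129 119  96  85 107 110  90  83  92 110 149 169 169 169 155 121 114 151
  169 169 169 141]
 [169 161 135 101  94  94  84  81  91 102 135 162 169 165 143 110 111 150
  169 169 169 139]
 [169 169 156 118  92  96  86  79  86  95 105 134 150 141 117  95 100 132
  150 156 165 142]
 [169 169 157 121  91  97  91  79  79  86  93  93  90  94  98  91  85  86
   89 112 139 130]
 [169 169 169 146  98  95  98  83  75  79  84  87  87  90 103  98  83  87
   89  87  87  91]
 [169 169 169 158 124  98  99  90  80  76  77  78  77 104 134 136 126 111
   85  86  90  95]]
```

```bash
python3 - <<'E'
import cv2,numpy as np
im=cv2.imread("pics/top0.png"); s=cv2.imread("pics/side0.png")
a=cv2.resize(im[232:272,338:378],(600,600),interpolation=cv2.INTER_NEAREST)
cv2.imwrite("pics/c1.png",a)
a=cv2.resize(s[215:290,285:360],(600,600),interpolation=cv2.INTER_NEAREST)
cv2.imwrite("pics/c2.png",a)
E
```

```text
(no output)
```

View pics/c1.png

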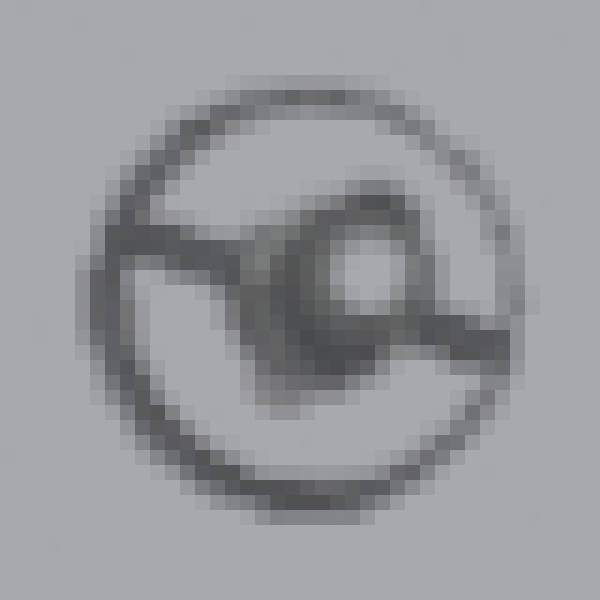

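View pics/c2.png

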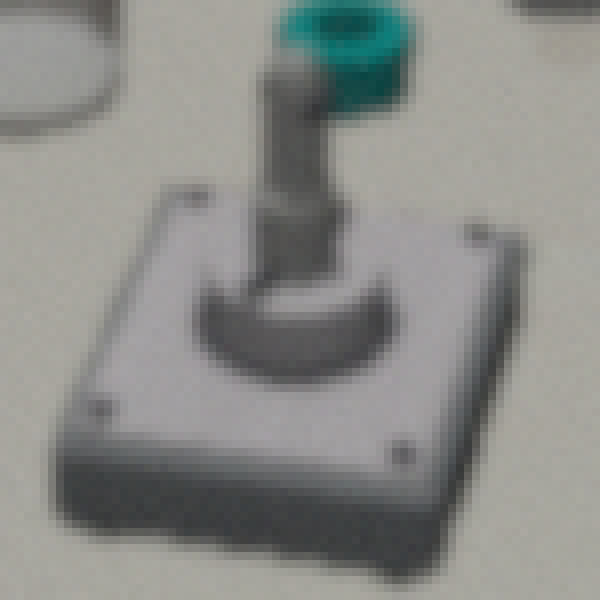

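```bash
python3 - <<'E'
from h import *
im=cv2.imread("pics/top0.png"); g=cv2.cvtColor(im,6)
# tip: bright centroid
sub=g[246:255,358:367].astype(float); w=np.clip(sub-130,0,None); v,u=np.mgrid[246:255,358:367]
tu,tv=(u*w).sum()/w.sum(),(v*w).sum()/w.sum(); print("tip",tu,tv,onz("top",tu,tv,.128))
a=onz("top",345.8,247.5,.064);b=onz("top",370.8,254.5,.064); print("pin",a,b,(a+b)/2,np.linalg.norm(a-b),np.degrees(np.arctan2(*(a-b)[1::-1])))
print("boss top",onz("top",358.5,251.1,.06))
# side tip
print("side tip crop ~", onz("side",285+297/8-.5,215+62/8-.5,.128), proj("side",[.547,-.0245,.128]))
# bench things
print("bottle cap",onz("top",248,183,.1),"cab",onz("top",120,200,0.2))
# collar threshold contours
for n,(u0,v0,r,z) in dict(drive=(237,277,20,.028),ret=(477,261,18,.024)).items():
    c=cv2.resize(im[v0-r:v0+r,u0-r:u0+r],None,fx=8,fy=8,interpolation=cv2.INTER_CUBIC)
    cg=cv2.cvtColor(c,6)
    m=(cg>np.median(cg)+8).astype(np.uint8); m=cv2.morphologyEx(m,cv2.MORPH_OPEN,np.ones((7,7)))
    k,_=cv2.findContours(m,0,1); k=max(k,key=cv2.contourArea); (x,y),q=cv2.minEnclosingCircle(k); 
    (ex,ey),ax,_=cv2.fitEllipse(cv2.convexHull(k))
    for X,Y in((x,y),(ex,ey)):
        U,V=(X+.5)/8-.5+u0-r,(Y+.5)/8-.5+v0-r
        print(n,U,V,q/8,np.array(ax)/16,onz("top",U,V,z))
    h=np.hstack([c,cv2.merge([m*255]*3)]); cv2.imwrite(f"pics/m_{n}.png",h)
for y in(-30,0,30,60,90,120): print(y,arm.solve_ik([.5027,.221,.1],R(y)),arm.solve_ik([.5468,-.024,.1],R(y)))
E
```

```text
tip 362.4061433447099 249.59215017064847 [ 0.5469478  -0.02448796  0.128     ]
pin [0.55436162 0.00143324 0.064     ] [ 0.53940071 -0.04709522  0.064     ] [ 0.54688117 -0.02283099  0.064     ] 0.050782283887953736 72.86591463722345
boss top [ 0.54681504 -0.0236006   0.06      ]
side tip crop ~ [ 0.54197132 -0.01882281  0.128     ] [320.04702129 220.50730648]
bottle cap [0.68016481 0.18603318 0.1       ] cab [0.63827659 0.38904295 0.2       ]
drive 236.58949661254883 276.6191101074219 13.367756843566895 [12.82913303 13.08142471] [0.50244987 0.22231931 0.028     ]
drive 236.50728034973145 276.4379196166992 13.367756843566895 [12.82913303 13.08142471] [0.50282094 0.22248027 0.028     ]
ret 485.5625 260.5625 4.315681457519531 [2.52737594 4.25945854] [ 0.52222639 -0.28525495  0.024     ]
ret 485.8007411956787 260.72201347351074 4.315681457519531 [2.52737594 4.25945854] [ 0.52188933 -0.2857251   0.024     ]
-30 [ 1.75006970e+01  2.73234584e+01  9.30645123e+01 -2.54444375e-14
  5.96120292e+01  4.75006970e+01] [-8.76470188e+00  2.71977556e+01  9.33167202e+01 -2.54444375e-14
  5.94855242e+01
[... 322 characters left out ...]
8.76470188e+00  2.71977556e+01  9.33167202e+01 -2.54444375e-14
  5.94855242e+01 -3.87647019e+01]
60 [ 1.75006970e+01  2.73234584e+01  9.30645123e+01 -2.54444375e-14
  5.96120292e+01 -4.24993030e+01] [-8.76470188e+00  2.71977556e+01  9.33167202e+01 -2.54444375e-14
  5.94855242e+01 -6.87647019e+01]
90 [ 1.75006970e+01  2.73234584e+01  9.30645123e+01 -2.54444375e-14
  5.96120292e+01 -7.24993030e+01] [-8.76470188e+00  2.71977556e+01  9.33167202e+01 -2.54444375e-14
  5.94855242e+01 -9.87647019e+01]
120 [ 1.75006970e+01  2.73234584e+01  9.30645123e+01 -2.54444375e-14
  5.96120292e+01 -1.02499303e+02] [-8.76470188e+00  2.71977556e+01  9.33167202e+01 -2.54444375e-14
  5.94855242e+01 -1.28764702e+02]
```

View pics/m_ret.png

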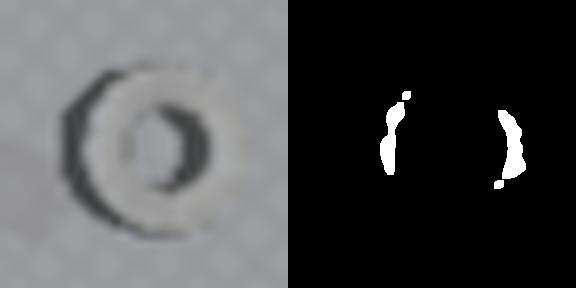

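```bash
python3 - <<'E'
from h import *
D=np.array([.5027,.2215])
print(arm.current_t())
arm.move_to([.2041,-.5904,.26],arm.current_tool_rot())
arm.move_to([*D,.12],R(90)); print(arm.current_t())
arm.move_l([*D,.003],R(90),feed=.15); print(arm.current_t(),arm.current_force(),arm.current_ee_pos())
im=arm.snapshot("side"); cv2.imwrite("pics/s1.png",im[:,:,::-1])
im=arm.snapshot("top"); cv2.imwrite("pics/t1.png",im[:,:,::-1])
E
```

```text
0.1
3.6083
4.5417 [-0.54604795 -0.15346861 -0.48561383] [0.50323358 0.2216175  0.00366531]
```

View pics/s1.png

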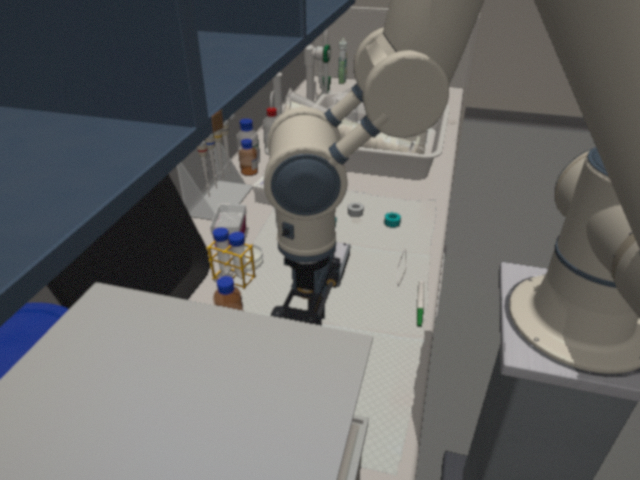

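View pics/t1.png

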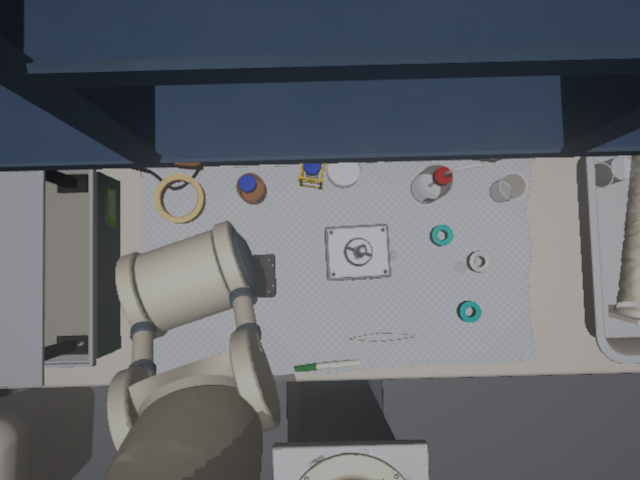

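The side view shows the gripper around the drive collar, with the collar itself hidden by the cabinet. The top view shows the arm over (237,277) and clear of the bottle. I'll centre the collar by gripping in two directions, then lift it into side view to look for the slots.

```bash
python3 - <<'E'
from h import *
D=np.array([.5027,.2215])
arm.grip(.0); print(arm.current_t(),arm.current_width(),arm.current_force()); arm.grip(.066)
arm.move_l([*D,.003],R(0),feed=.15); print(arm.current_t(),arm.current_ee_pos())
arm.grip(0); print(arm.current_t(),arm.current_width(),arm.current_force())
arm.move_l([*D,.20],R(0),feed=.2)
print(arm.current_t(),arm.current_width(),arm.current_force())
arm.move_to([.5469,-.0242,.20],R(0)); print(arm.current_t(),arm.current_force(),arm.current_ee_pos())
im=arm.snapshot("side"); cv2.imwrite("pics/s2.png",im[:,:,::-1])
p=proj("side",[.5469,-.0242,.2]).astype(int);print(p)
c=im[p[1]-60:p[1]+60,p[0]-60:p[0]+60,::-1]; cv2.imwrite("pics/s2c.png",cv2.resize(c,(600,600),interpolation=cv2.INTER_CUBIC))
E
```

```text
6.0083 0.00023617870735154908 [-0.34882895 -0.52719941  0.73289575]
8.8 [0.50269241 0.22148817 0.0030169 ]
9.85 0.00011674010784174112 [ 0.50464114  0.35533378 -1.09551596]
10.9833 0.00044092215052184564 [ 0.80987395  0.52969924 -0.25827229]
11.9667 [-0.97943617 -0.01775688  0.10486586] [ 0.54671907 -0.02323533  0.19970826]
[319 191]
```

View pics/s2c.png

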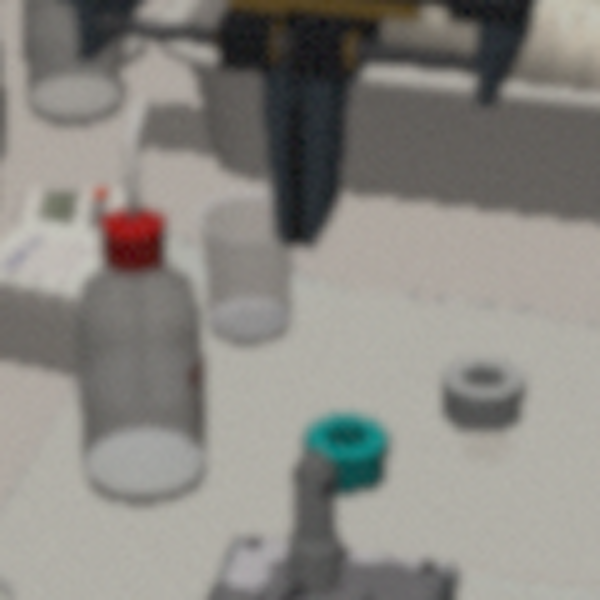

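The gripper closed on nothing: width 0. In the side crop the closed fingertips are near image (319,179), but the TCP projects to (319,191). I'll check what is there before moving again.

```bash
python3 - <<'E'
from h import *
arm.grip(.091)
im=arm.snapshot("side"); cv2.imwrite("pics/s3.png",im[:,:,::-1])
t=arm.snapshot("top"); cv2.imwrite("pics/t3.png",t[:,:,::-1])
print(arm.current_t(),arm.current_width(),arm.current_ee_pos(),arm.current_joint_positions())
a=cv2.resize(im[100:250,245:395,::-1],(400,400),interpolation=cv2.INTER_CUBIC)
b=cv2.resize(t[247:307,207:267,::-1],(400,400),interpolation=cv2.INTER_CUBIC)
cv2.imwrite("pics/c3.png",np.hstack([a,b]))
cv2.imwrite("pics/d3.png",cv2.resize(cv2.absdiff(cv2.imread("pics/top0.png"),t[:,:,::-1].copy())[200:330,150:280]*3,(500,500)))
E
```

```text
13.5083 0.09089021332731043 [ 0.54690605 -0.02420068  0.19999295] [-8.78450576e+00  2.06578796e+01  8.62109873e+01  9.07221301e-04
  7.31317282e+01 -8.78189013e+00]
```

View pics/c3.png

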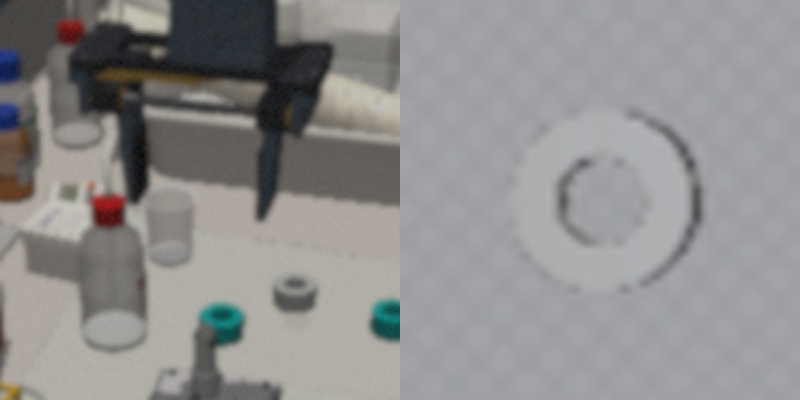

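View pics/t3.png

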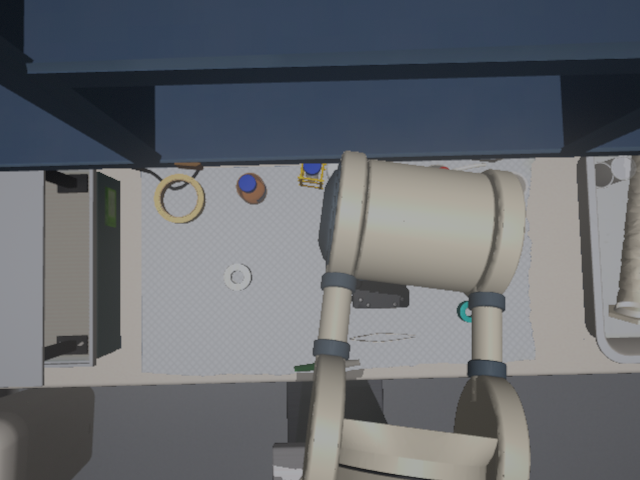

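The collar hasn't moved in the top view, still at (237,277). In the side view the open fingertips at (296,175) and (344,182) sit about 25-30 mm above the reported TCP. So the fingers closed above the collar. I'll find the real tip height by touching the bench gently around the collar.

```bash
python3 - <<'E'
from h import *
D=np.array([.5027,.2215])
arm.move_to([*D,.06],R(0)); print(arm.current_t())
arm.move_l([*D,.002],feed=.1); f0=arm.current_force(); print(arm.current_t(),f0)
z=.002
while z>-.036:
    z-=.004
    try: arm.move_l([*D,z],feed=.06)
    except Exception as e: print("exc",repr(e)); break
    f=arm.current_force()-f0; print(round(z,3),arm.current_t(),np.round(f,2),arm.current_ee_pos()[2])
    if abs(f[2])>4: break
E
```

```text
14.6083
15.3417 [0.53417427 0.97586193 0.50725413]
-0.002 15.5917 [-0.59 -1.02 -1.11] -0.0018309460357999463
-0.006 15.8417 [ 0.21 -0.81  0.31] -0.006188314555429099
-0.01 16.0917 [-0.48 -0.13  0.52] -0.010285900048577198
-0.014 16.3417 [-0.77 -0.29 -0.53] -0.014256951095252629
-0.018 16.5917 [-0.92 -0.1  -0.72] -0.01824907717757924
-0.022 16.8417 [-0.68  0.29 -0.22] -0.022247373009288987
-0.026 17.0917 [-0.18 -1.19  0.66] -0.026267808794594734
-0.03 17.3417 [-0.57 -1.67 -0.1 ] -0.03024769208287781
-0.034 17.5917 [-1.1  -1.06  0.29] -0.034241630611387325
-0.038 17.8417 [-1.65 -1.55  9.52] -0.0377193688331339
```

```bash
python3 - <<'E'
from h import *
D=np.array([.5027,.2215])
print(proj("side",[.5469,-.0242,.236]),proj("side",[.5469,-.0242,.225]))
arm.move_l([*D,-.034],feed=.06); print(arm.current_t(),arm.current_force())
arm.grip(0); print(arm.current_t(),arm.current_width(),arm.current_force())
E
```

```text
[319.88793835 175.73490542] [319.9059286  180.55559233]
18.0917 [0.25136164 0.17729122 0.93125423]
18.7333 0.05558350484713774 [ 0.07583532 -1.22583233 -1.43872327]
```

Gripped at width 55.6 mm, so the real fingertips are about 35 mm above the reported TCP. Now I'll lift it over the spindle and look at the slots from the side.

```bash
python3 - <<'E'
from h import *
arm.move_l([.5027,.2215,.116],feed=.25)
print(arm.current_t(),arm.current_width(),arm.current_force())
arm.move_to([.5469,-.0242,.116],R(0)); print(arm.current_t(),arm.current_force(),arm.current_ee_pos())
im=arm.snapshot("side"); cv2.imwrite("pics/s4.png",im[:,:,::-1])
p=proj("side",[.5469,-.0242,.15]).astype(int);print(p)
c=im[p[1]-45:p[1]+45,p[0]-45:p[0]+45,::-1]; cv2.imwrite("pics/s4c.png",cv2.resize(c,(600,600),interpolation=cv2.INTER_CUBIC))
E
```

```text
19.4833 0.05539050211720069 [ 0.3598753   0.1594719  -2.49337738]
20.4667 [-0.36397462 -0.63941944 -2.31847357] [ 0.54651438 -0.02316482  0.11543632]
[320 211]
```

View pics/s4c.png

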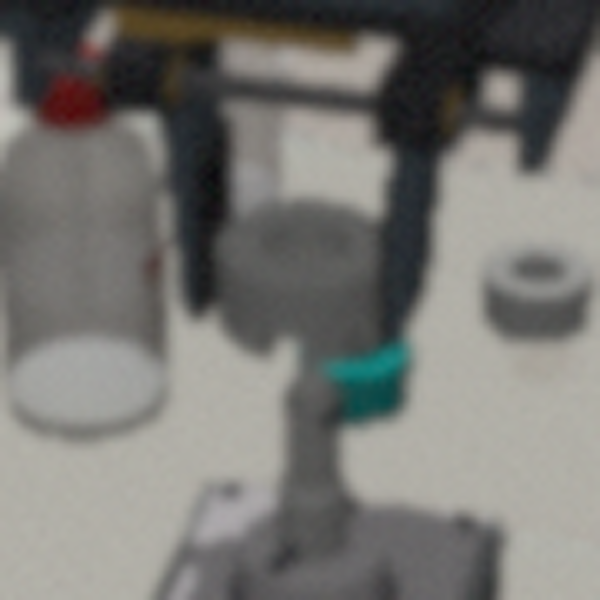

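```bash
python3 - <<'E'
from h import *
im=cv2.imread("pics/s4.png")
c=im[195:230,300:340]; c=cv2.convertScaleAbs(c,alpha=1.6,beta=-60)
cv2.imwrite("pics/s4d.png",cv2.resize(c,(800,600)[:2] if 0 else (680,595),interpolation=cv2.INTER_NEAREST))
g=cv2.cvtColor(im,6); print(g[210:226,304:336])
T=np.array(arm.get_calibration("side")["cam_to_world"])
# predicted pixel of slot mid at collar bottom+4 for world angle
c0=np.array([.5465,-.0232,.154])
for a in range(50,125,5):
    print(a,np.round(proj("side",c0+.028*np.array([np.cos(np.radians(a)),np.sin(np.radians(a)),0])),1))
print([np.round(proj("side",c0+.028*np.array([s*.96,s*-.27,0])),1) for s in(-1,1)])
E
```

```text
[[ 39  33  42  55  67  72  75  80  81  82  82  85  84  84  86  86  85  87
   87  84  85  84  82  79  75  77  69  61  48  45  47  48]
 [ 48  46  63  75  77  75  75  78  80  80  82  84  82  87  84  86  84  85
   83  85  83  83  81  79  79  75  69  60  49  40  47  49]
 [ 69  74  97  99  87  79  77  77  79  82  80  82  85  85  84  84  84  84
   83  83  83  80  79  80  77  73  71  60  50  43  44  52]
 [103 110 126 122  98  79  76  79  80  80  82  84  85  83  86  83  86  85
   82  85  82  80  79  79  80  78  69  63  50  41  50  65]
 [143 148 150 139 109  87  78  79  81  83  80  81  85  87  88  86  84  86
   84  83  82  81  81  81  77  79  73  62  46  44  54  82]
 [167 166 168 154 126 102  85  82  84  83  81  84  89  94  92  91  85  85
   84  81  80  82  80  77  75  78  74  65  49  44  58  93]
 [173 174 172 167 148 122 101  89  88  84  81  85 103 114 114 103  93  86
   82  83  82  82  79  75  73  75  74  66  53  49  64 101]
 [176 173 175 173 166 148 126 106  95  88  84  96 123 141 141 123 101  88
   85  81  82  81  76  72  72  73  72  68  57  64  76 104]
 [175 175 174 174 174 167 153 133 11
[... 635 characters left out ...]
174 176 177 175 173 172 174 176 175 178 173 172 160 137 111 100  98
   97  93  86  76  74  65  69  68  69  62  63  55  65  94]
 [176 175 176 175 175 175 176 173 172 173 175 176 169 149 118  99  95  97
   94  90  82  74  66  64  60  60  59  57  55  54  62  96]
 [174 176 175 175 173 175 175 176 177 175 176 173 163 138 105  91  92  91
   91  86  80  71  65  60  57  59  56  54  53  53  65  95]]
50 [309.  214.7]
55 [309.7 215.2]
60 [310.5 215.6]
65 [311.4 216. ]
70 [312.3 216.4]
75 [313.3 216.8]
80 [314.3 217.1]
85 [315.4 217.3]
90 [316.5 217.5]
95 [317.7 217.6]
100 [318.8 217.7]
105 [320.  217.8]
110 [321.2 217.7]
115 [322.4 217.6]
120 [323.5 217.5]
[array([331.6, 214.2]), array([308.8, 207. ])]
```

View pics/s4d.png

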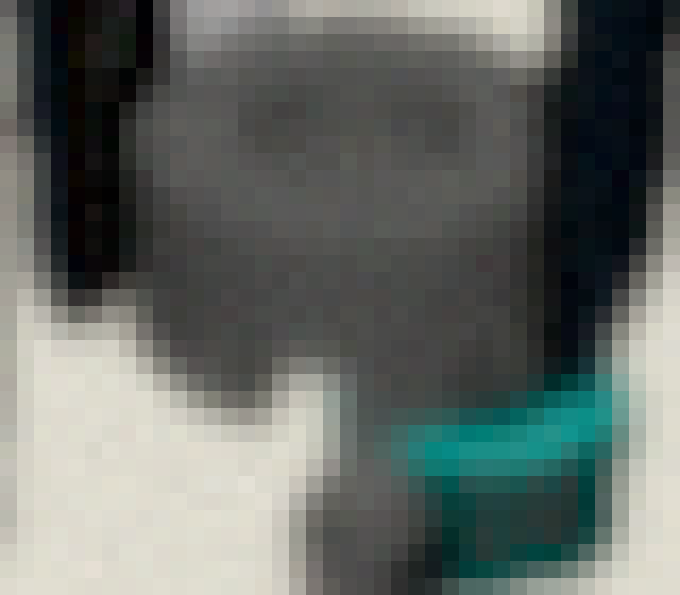

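The crop shows a slot gap at side columns about 315.3-319.5, rows 216-220. That puts a slot at about 93° with the tool at yaw 0, and the pin is at about 73°. I'll turn −20° and lower with force checks.

```bash
cat >> h.py <<'E'
def st(tag,f0=0):
    f=arm.current_force()-f0; p=arm.current_ee_pos(); print(tag,round(arm.current_t(),2),"F",np.round(f,1),"p",np.round(p,4),"w",round(arm.current_width(),4)); return f,p
E
python3 - <<'E'
from h import *
S=np.array([.5469,-.0238])
arm.move_l([*S,.108],R(-20),feed=.1); f0=arm.current_force(); st("a")
arm.move_l([*S,.056],feed=.08); f,p=st("b",f0)
z=.056
while z>.034 and np.linalg.norm(f)<7:
    z-=.004; arm.move_l([*S,z],feed=.06); f,p=st("c",f0)
E
```

```text
a 21.02 F [ 0.4 -0.4 -2.9] p [ 0.5469 -0.0228  0.108 ] w 0.0552
b 21.82 F [-2.2 -0.5 -0.1] p [ 0.5467 -0.0238  0.0561] w 0.0557
c 22.07 F [-2.6  0.6  0.6] p [ 0.547  -0.0238  0.052 ] w 0.0554
c 22.32 F [-5.3  0.9 -1.3] p [ 0.5461 -0.0238  0.0478] w 0.0553
c 22.57 F [-6.5 -1.9 -2.8] p [ 0.5456 -0.0238  0.0434] w 0.0553
```

```bash
python3 - <<'E'
from h import *
S=np.array([.5450,-.0238]); f0=np.array([.4,-.4,-2.9])
arm.move_l([*S,.043],feed=.06); f,p=st("a",f0)
S[0]+=f[0]/5000; S[1]+=f[1]/5000
z=.041
while z>.0345 and abs(f[2])<6:
    z-=.003; arm.move_l([*S,z],feed=.06); f,p=st("c",f0)
    S[0]+=np.clip(f[0]/6000,-.0008,.0008); S[1]+=np.clip(f[1]/6000,-.0008,.0008)
print(S)
E
```

```text
a 22.82 F [-1.6  0.   1.2] p [ 0.5454 -0.0239  0.0431] w 0.0553
c 23.07 F [-0.1 -0.2 -1. ] p [ 0.545  -0.0239  0.0378] w 0.0556
c 23.32 F [ 0.9 -0.8 -0.7] p [ 0.5449 -0.0239  0.0349] w 0.0551
c 23.57 F [ 1.2 -0.5 -0.1] p [ 0.5448 -0.024   0.0318] w 0.0553
[ 0.54502286 -0.02404463]
```

```bash
python3 - <<'E'
from h import *
S=np.array([.5449,-.0239]); f0=np.array([.4,-.4,-2.9]); z=.032
for i in range(6):
    z-=.0017; arm.move_l([*S,z],feed=.05); f,p=st("c",f0)
    if f[2]>5: break
E
```

```text
c 23.82 F [ 0.9 -0.8  0.3] p [ 0.5449 -0.0239  0.0302] w 0.0554
c 24.07 F [ 0.3 -0.9 -0.7] p [ 0.5449 -0.0239  0.0285] w 0.0556
c 24.32 F [ 0.9 -0.8 -0.6] p [ 0.5449 -0.0239  0.0268] w 0.0552
c 24.57 F [-2.8 -3.2  9.2] p [ 0.5449 -0.0241  0.0255] w 0.0553
```

The collar went down with no contact until reported z ≈ 0.0265, where home should be 0.026 and on the pin would be 0.033. So it looks home. I'll release it, look, and go to the retaining collar.

```bash
python3 - <<'E'
from h import *
arm.move_l([.5449,-.0239,.0268],feed=.05); st("r")
arm.grip(.08); st("open")
arm.move_l([.5449,-.0239,.13],feed=.25)
arm.move_to([.519,-.272,.06],R(90)); st("ret")
for n in("top","side"):
    im=arm.snapshot(n); cv2.imwrite(f"pics/{n}5.png",im[:,:,::-1])
a=cv2.imread("pics/top5.png")[212:292,318:398]; b=cv2.imread("pics/side5.png")[190:290,270:370]
cv2.imwrite("pics/c5.png",np.hstack([cv2.resize(a,(400,400),interpolation=cv2.INTER_CUBIC),cv2.resize(b,(400,400),interpolation=cv2.INTER_CUBIC)]))
E
```

```text
r 24.82 F [ 0.3 -2.1 -0.7] p [ 0.545  -0.024   0.0268] w 0.0553
open 25.38 F [ 0.4  0.4 -0.1] p [ 0.5449 -0.0239  0.0268] w 0.0799
ret 28.05 F [ 0.6 -0.6 -0. ] p [ 0.519  -0.2717  0.0599] w 0.0798
```

View pics/c5.png

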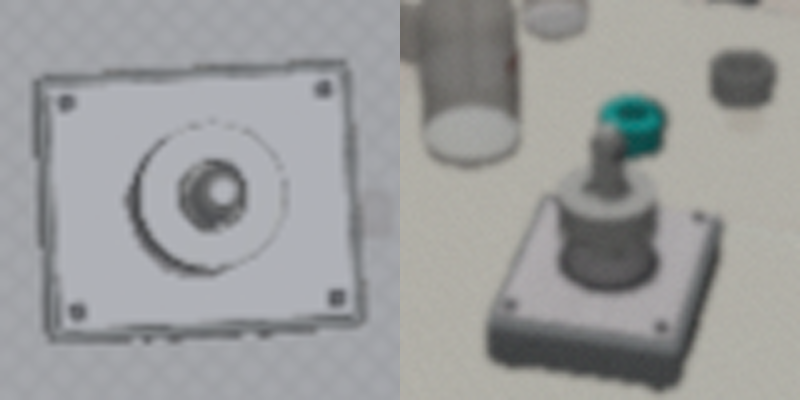

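View pics/side5.png

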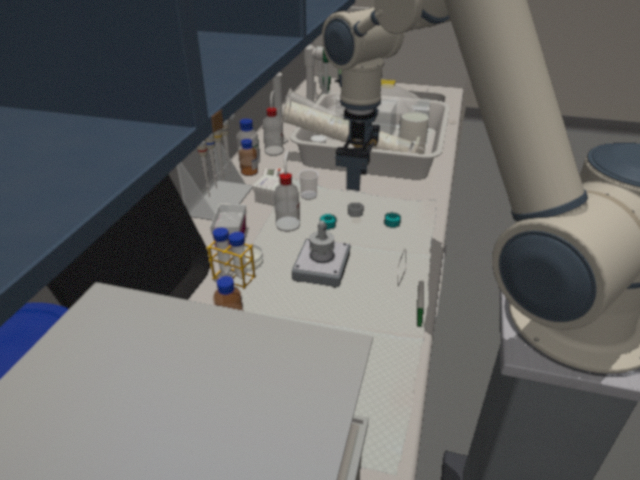

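View pics/top5.png

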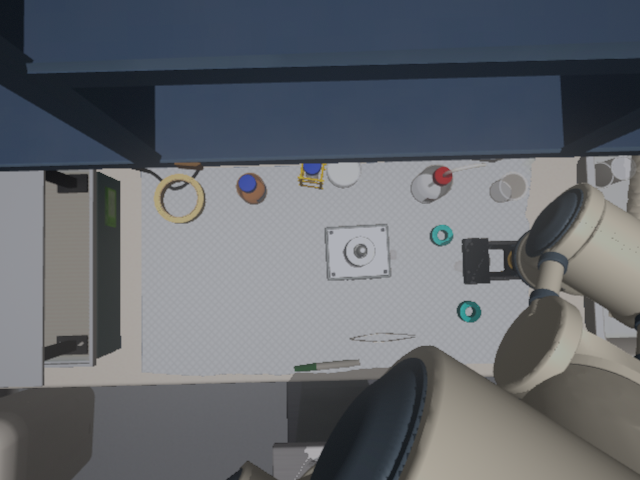

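```bash
python3 - <<'E'
from h import *
for z in(.128,.095,.088,.06,.036): print(z,proj("side",[.5449,-.0239,z]))
c=np.array([.5449,-.0239,0])
g=cv2.cvtColor(cv2.imread("pics/side5.png"),6); print(g[216:268,321]); print(g[216:268,325])
d=np.array([-.264,.964,0])
for zt in(.088,.095): print(zt,"near rim",proj("side",c+.028*d+[0,0,zt]),"far rim",proj("side",c-.028*d+[0,0,zt]),"bottom near",proj("side",c+.028*d+[0,0,zt-.028]))
print("boss foot near",proj("side",c+.025*d+[0,0,.036]))
# grasp
S=[.519,-.272]
arm.move_l([*S,-.032],feed=.12); st("d")
arm.grip(0); st("g")
E
```

```text
0.128 [320.92024914 220.79403079]
0.095 [320.95246004 233.47886357]
0.088 [320.95914822 236.11270313]
0.06 [320.98541326 246.4560231 ]
0.036 [321.007324   255.08459275]
[132 117 110 109 123 137 140 128 115 105  96  91  85  86  85  87  85  85
  86  87  86  87  90 103 122 138 148 142 126 101  86  82  83  81  85  84
  83  83  85  89  93  89  91  91  81  73  84 123 151 162 166 166]
[ 85  68  68  78  92  99  95  86  81  77  69  64  56  63  84  97 100  98
  91  82  77  78  90 106 131 143 151 142 120  98  83  82  83  84  81  81
  78  76  80  87  90  91  91  87  78  69  90 127 153 166 168 166]
0.088 near rim [321.00219625 243.60014035] far rim [320.917842   228.92822437] bottom near [321.02836605 254.04684262]
0.095 near rim [320.99552976 240.93894911] far rim [320.91113936 226.32172788] bottom near [321.02189692 251.46443257]
boss foot near [321.04550887 261.91970821]
d 29.07 F [0.3 0.1 0. ] p [ 0.5194 -0.2722 -0.0314] w 0.0797
g 29.72 F [-0.2 -0.7  3.1] p [ 0.5191 -0.2721 -0.0319] w 0.0432
```

Side profile at column 321: near top rim at row ≈244.5, against 243.6 predicted for home and 240.9 for on the pin. The boss foot is at 262.5, against 261.9 predicted. The drive collar is home. The retaining collar is gripped at 43.2 mm.

```bash
python3 - <<'E'
from h import *
arm.move_l([.519,-.272,.115],feed=.25); st("up")
S=np.array([.5449,-.0239])
arm.move_to([*S,.112],R(90)); arm.sleep(.2); f0=arm.current_force(); st("over")
z=.100; arm.move_l([*S,z],feed=.1); f,p=st("c",f0)
while z>.0875 and np.linalg.norm(f)<6:
    z-=.003; arm.move_l([*S,z],feed=.06); f,p=st("c",f0)
E
```

```text
up 30.46 F [-0.6 -0.6 -1.6] p [ 0.5183 -0.2715  0.1139] w 0.0431
over 31.64 F [ 0.6 -0.3 -1. ] p [ 0.545  -0.0251  0.1119] w 0.0432
c 31.91 F [-0.7  0.7  0.7] p [ 0.5444 -0.0243  0.0996] w 0.043
c 32.16 F [ 0.1  0.5 -0.1] p [ 0.5449 -0.024   0.0971] w 0.0434
c 32.41 F [-0.9 -0.   0.6] p [ 0.5448 -0.0239  0.0939] w 0.0431
c 32.66 F [-0.7  0.2  0.5] p [ 0.5448 -0.0239  0.0908] w 0.043
c 32.91 F [-1.2  0.1  1.1] p [ 0.5448 -0.0239  0.0878] w 0.0434
c 33.16 F [-2.3 -0.9  1.6] p [ 0.5445 -0.0239  0.0848] w 0.0432
```

```bash
python3 - <<'E'
from h import *
f0=np.array([.3,-.2,-1.1]); S=np.array([.5445,-.0239]); z=.0848; f=np.zeros(3)
while z>.058:
    z-=.002; arm.move_l([*S,z],feed=.06); f,p=st("c",f0)
    S[:]+=np.clip(f[:2]/8000,-.0006,.0006)
    if np.linalg.norm(f)>22: break
print(S)
E
```

```text
c 33.41 F [-1.4 -1.6 -0.9] p [ 0.5445 -0.024   0.0828] w 0.0433
c 33.66 F [-1.1 -1.6 -2.9] p [ 0.5441 -0.0242  0.0805] w 0.0435
c 33.91 F [-0.4 -1.3 -4.3] p [ 0.544  -0.0243  0.0785] w 0.0432
c 34.16 F [-0.4 -1.3 -2.5] p [ 0.544  -0.0244  0.0765] w 0.0433
c 34.41 F [-0.5  0.1 -4.2] p [ 0.544  -0.0245  0.0746] w 0.0434
c 34.66 F [ 0.6 -0.3 -3.9] p [ 0.5439 -0.0245  0.0725] w 0.0431
c 34.91 F [ 0.   0.2 -3.2] p [ 0.5439 -0.0245  0.0706] w 0.0434
c 35.16 F [ 0.9 -0.2 -2.9] p [ 0.544  -0.0246  0.0686] w 0.0433
c 35.41 F [-0.5  0.2 -3.2] p [ 0.544  -0.0246  0.0665] w 0.0432
c 35.66 F [ 0.1  0.2 -3.9] p [ 0.5439 -0.0246  0.0645] w 0.0431
c 35.91 F [-0.2  0.  -3.3] p [ 0.544  -0.0246  0.0625] w 0.0434
c 36.16 F [ 0.9 -0.  -9.3] p [ 0.5437 -0.0245  0.0603] w 0.0433
c 36.41 F [  0.6  -0.  -10.8] p [ 0.5439 -0.0245  0.0584] w 0.0431
c 36.66 F [-0.4  0.5 -0.6] p [ 0.5446 -0.0246  0.0569] w 0.0429
[ 0.54427738 -0.02454365]
```

```bash
python3 - <<'E'
from h import *
f0=np.array([.3,-.2,-1.1]); S=[.5445,-.0245]
for z in(.0555,.054):
    arm.move_l([*S,z],feed=.05); f,p=st("c",f0)
    if f[2]>8: break
arm.move_l([*S,.0562],feed=.05); st("r",f0)
arm.grip(.08); st("open",f0)
arm.move_l([*S,.14],feed=.2)
arm.move_to([.45,-.30,.2],R(90)); st("away")
for n in("top","side"):
    im=arm.snapshot(n); cv2.imwrite(f"pics/{n}6.png",im[:,:,::-1])
a=cv2.imread("pics/top6.png")[212:292,318:398]; b=cv2.imread("pics/side6.png")[200:280,280:360]
cv2.imwrite("pics/c6.png",np.hstack([cv2.resize(a,(400,400),interpolation=cv2.INTER_CUBIC),cv2.resize(b,(400,400),interpolation=cv2.INTER_CUBIC)]))
c=np.array([.5449,-.0239,0]);d=np.array([-.264,.964,0])
for zt in(.112,.142): print(zt,"near rim",proj("side",c+.022*d+[0,0,zt]),proj("side",c+.022*d+[0,0,zt-.024]))
print("drive rim",proj("side",c+.028*d+[0,0,.088]),"tip",proj("side",c+[0,0,.128]))
print(cv2.cvtColor(cv2.imread("pics/side6.png"),6)[216:268,321])
E
```

```text
c 36.91 F [-3.7 -0.3  9.1] p [ 0.5448 -0.0246  0.0561] w 0.0429
r 37.16 F [-0.1  0.8 -0.1] p [ 0.5447 -0.0245  0.0563] w 0.0431
open 37.88 F [-0.3  0.3  1.6] p [ 0.5445 -0.0245  0.0562] w 0.0801
away 39.58 F [-0.1 -0.5  0.2] p [ 0.4502 -0.299   0.1994] w 0.0798
0.112 near rim [320.9697332  232.78099969] [320.99281955 241.96922944]
0.142 near rim [320.9400131  220.95256975] [320.96386708 230.44631492]
drive rim [321.00219625 243.60014035] tip [320.92024914 220.79403079]
[134 118 111 109 123 137 138 129 116 105  98  90  90  90 108 128 140 130
 109  89  85  83  82  83  81  85 104 116 118 100  87  84  84  84  83  85
  82  83  88  89  91  92  94  89  82  72  85 123 151 163 167 166]
```

View pics/c6.png

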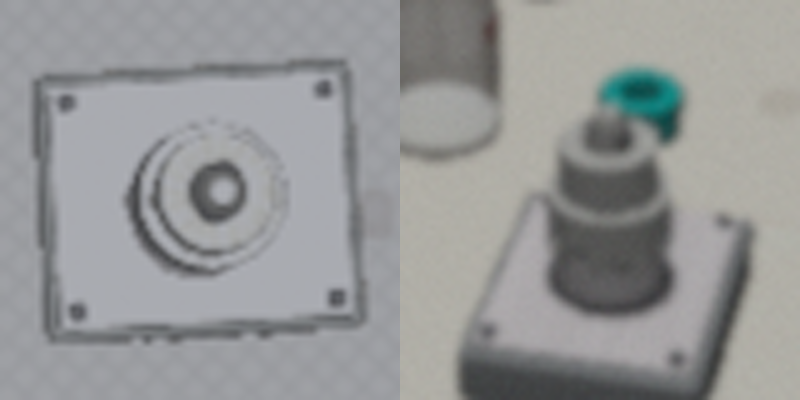

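View pics/top6.png

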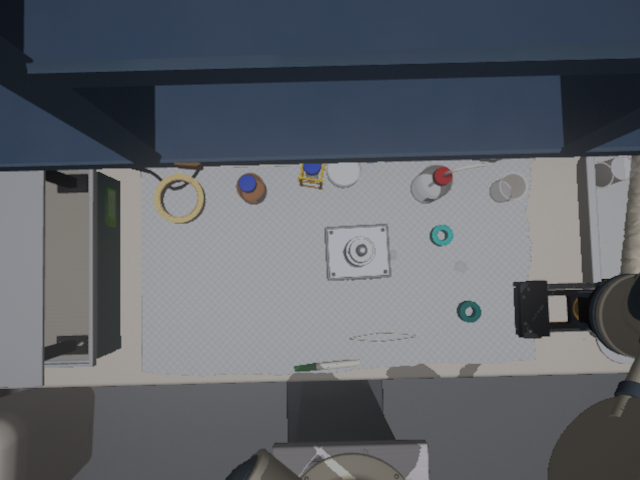

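Both collars are stacked on the spindle. In the side view the retaining collar's near rim is at row ≈234, against 232.8 predicted for seated and about 221 for stuck on the balls. The drive rim is still at about 244.5. In the top view the bottle (252,188) and tape (180,198) are where they started. Handing in.

```bash
python3 - <<'E'
from h import *
arm.sign_off(); print(arm.current_t())
E
```

```text
the job is handed in; nothing more can be done
the job is handed in; nothing more can be done
```

Both collars are on the spindle and released, and I handed the job in shortly after 39.6 s of the 64 s. No verdict is reported at hand-in.

- **Drive collar:** I read its slot angle in the side view, turned it −20° onto the pin and lowered it. It met nothing at pin height and stopped at home height with about 9 N. The side view after release agreed: top rim at row 244.5, where 243.6 means home and 240.9 means on the pin.
- **Retaining collar:** I threaded it on and pressed it past the balls, with at most about 11 N on the wrist, until it sat on the drive collar. The last side view put its rim at row 234, where about 233 means seated and about 221 means stuck on the balls. The last top view showed the bottle, tape and turquoise rings where they started.

**What failed or disagreed:**
- **First grasp:** It closed on air and moved nothing. The real fingertips were about 35 mm above the reported TCP, which I found by touching the bench gently and then allowed for.
- **Spindle position:** The camera put the spindle about 2 mm too far ahead in x. I corrected this by feel when the drive collar's sideways force reached about 6.5 N.
- **Ball force:** I felt no clear upward resistance at the balls. The wrist read 3–11 N downward while the collar passed them.

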